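# Unstack the cream jars into their tiers

### The arm

A 6-joint arm with a two-finger parallel gripper is mounted at the origin on the work surface. World frame = base frame: x ahead of the robot, y to its left, z up, the work surface at z = 0. Lengths are in mm, angles in rad, forces in N, time in s.
With the tool pointing down it reaches from about 275 to 1000 mm from the base axis. Payload 8.4 kg.
Tool frame: the origin (TCP) lies at the very end of the fingers, on their centre line; the grasp point (between the pads) lies 19 mm behind it; z points along the fingers, y is the direction in which the jaws open and shut (so a half turn about z gives the same grasp; the last joint's range is limited). The gripper opens to 85 mm and grips with 20 to 120 N. Pads are 22 mm wide; open, the fingers measure 114 mm over their backs; the gripper's body (76 mm by 85 mm) begins 54 mm behind the grasp point. The pads swing forward as they close: fully open they stand 13 mm farther back than shut.
Start: joints at [-0.002, 0.353, 1.633, -0, 1.155, -0.002], TCP at [625.002, -0, 197.481] pointing down, gripper open.
Joint ranges: [-2.63, 2.63], [-0.92, 2.1], [0.06, 2.66], [-1.3, 4.44], [0, 2.69], [-3.02, 3.02]. Speed limits (rad/s): [2.22, 2.22, 2.79, 3.14, 3.14, 3.14].

### API

Orientations are given as [roll, pitch, yaw] about the fixed x, y, z axes, in that order (R = Rz(yaw) Ry(pitch) Rx(roll)).
In Python, from rig import r, vision gives the robot as it stands.
- The arm moves only by the tool move_arm, never from a script. Its argument "series" is text: rows parted by semicolons, each of 7 numbers parted by spaces: the closure, from -1 (fully open) to 1 (shut), then the shift along the tool's x, y, z in units of 40 mm (1.0 is 40 mm), then the turn, a rotation vector about the tool's x, y, z in degrees. In form: grip tx ty tz ax ay az; .... A call has 1 to 20 rows; each row shifts and turns the pose as measured when the row begins, along the tool's axes as they then stand; what a row does not reach is not made up. A row lasts 1/8 s, in which the tool goes at most 62.5 mm and 10.7 degrees, less where a joint would pass 70% of its speed; a pose out of reach is approached as far as the arm can. A call is refused whole if a number of a shift passes 1 or a number of a turn 10.7, either way. A call with a gripper value outside its range is refused whole. The fingers move at their own pace and stop on an object; "grip_force" is the grip in N (left out, the last holds). Time passes only in rows, so rows that do not move let the fingers close. It gives the time, the measured TCP pose, the force and the opening at its end, in the units of the state.
- r.sense(): the state, without advancing time (a new reading comes with each control period).
- vision.grab_frame(name): name is "scene" or "side" or "wrist"; returns the picture (384x512x3 uint8, red, green, blue); there is no depth.
- vision.camera_params(name): a dict with "fx", "fy", "cx", "cy" (pixels), "k1" (the pictures are not rectified: a ray, as slopes to the right and down, at radius r is drawn at 1 + k1 r^2 times it, then the intrinsics apply), "position" and "rotation" of the camera in the world. Camera axes: x right, y up, looking along -z (the intrinsics and any distortion apply to the point x, -y, -z); pixel columns grow to the right and rows downward; lengths in mm; the calibration is good to about 2 mm. A picture is of the moment at which its call begins: read the wrist's pose just before it. camera_params takes no time and is no camera call; for the wrist camera it gives the pose at the moment of the call.
- r.sign_off(): hands the job in, once; it reports no verdict.
The state is a dict: "clock": time; "qpos": joint angles; "qvel": joint speeds; "joint_efforts": joint torques, N m; "eef_pos": TCP position; "tcp_rot": TCP orientation; "contact_force": force on the tool from outside, world axes, zero at the start; "wrist_torque": the same for the moment, N m; "opening": opening from 0.0 (shut) to 1.0 (fully open).
Only numpy, scipy, OpenCV 4.12 (cv2) and the standard library are available. Lean on these libraries where they do the work, as an engineer would, in place of code of your own. Each camera call takes 0.05 s, during which the arm holds its last target. There are 200 camera calls.

### The job

The cream jars have been piled up on the dresser. Take the pile apart from the top down, one thing at a time: stand the little balm pot in the porcelain dish, then the small jar in the smallest acrylic tier, the middle jar in the middle-sized tier and the large jar in the largest tier. Set each down gently, flat on the floor of its place, never tip any of them over, and leave the hand mirror and the pink brush holder where they are.

Things in the scene. Friction and masses are not known exactly. Their poses are not given: they have to be found in the camera images.
- balm_pot: Top of the pile: small pot of plain aluminium, about 30 g, a plain upright cylinder 26 mm in diameter and 34 mm tall including its flat aluminium lid, which is fixed on, about 10 mm tall and 4 mm narrower than the body. Origin: centre of its underside; z up along its axis. It stands on the lid of the small jar, within about 3 mm of centred.
- jar_small: Small jar of brown glass, about 60 g, a plain upright cylinder 36 mm in diameter and 40 mm tall including its flat aluminium lid, which is fixed on, about 10 mm tall and 4 mm narrower than the body. Origin: centre of its underside; z up along its axis. It stands on the lid of the middle jar, within about 3 mm of centred.
- jar_middle: Middle jar of brown glass, about 100 g, a plain upright cylinder 48 mm in diameter and 42 mm tall including its flat aluminium lid, which is fixed on, about 10 mm tall and 4 mm narrower than the body. Origin: centre of its underside; z up along its axis. It stands on the lid of the large jar, within about 3 mm of centred.
- jar_large: Large jar of brown glass at the foot of the pile, about 160 g, a plain upright cylinder 62 mm in diameter and 44 mm tall including its flat aluminium lid, which is fixed on, about 10 mm tall and 4 mm narrower than the body. Origin: centre of its underside; z up along its axis. It stands on the dresser top.
- tier_small: The smallest of three square, open, shallow trays (tiers) of clear acrylic, standing apart on the dresser: inner opening 56 x 56 mm, outside 64 x 64 mm, walls 4 mm thick, wall top 13 mm above the dresser, floor 4 mm above the dresser. It is stuck down and does not move. Origin: centre of its underside on the dresser; x and y along its sides, z up.
- tier_middle: The middle-sized of three square, open, shallow trays (tiers) of clear acrylic, standing apart on the dresser: inner opening 72 x 72 mm, outside 80 x 80 mm, walls 4 mm thick, wall top 13 mm above the dresser, floor 4 mm above the dresser. It is stuck down and does not move. Origin: centre of its underside on the dresser; x and y along its sides, z up.
- tier_large: The largest of three square, open, shallow trays (tiers) of clear acrylic, standing apart on the dresser: inner opening 88 x 88 mm, outside 96 x 96 mm, walls 4 mm thick, wall top 13 mm above the dresser, floor 4 mm above the dresser. It is stuck down and does not move. Origin: centre of its underside on the dresser; x and y along its sides, z up.
- dish: Round white porcelain trinket dish, 100 mm across the rim, 13 mm tall; its inner floor, flat and about 66 mm across, lies 5 mm above the dresser, with sides that slope outwards. It is stuck down and does not move. Origin: centre of its underside on the dresser, z up.
- mirror: Bystander to leave alone: silver aluminium hand mirror lying flat, 10 mm thick: a round head 100 mm across with a bar handle 18 mm wide that reaches 165 mm from the head's centre along +x. Origin: under the centre of the head.
- brush_holder: Bystander to leave alone: pink silicone cup, 72 mm across and 90 mm tall, with makeup brushes that stand up to 200 mm above the dresser. Origin: centre of its underside, z up.
There are look-alikes about, which are no part of the job. Leave any red look-alike of the jar_middle alone. Leave any purple look-alike of the tier_large alone.

How it is judged:
By the outcome, as a careful person would: the job done as asked, in the order asked, and still so for the second after the job is handed in, with the robot touching nothing.
It also fails if it takes over 112 s, if anything falls off the work surface, if the arm or the gripper's body presses on something with over 40 N, if the wrist force passes 120 N, or if a joint passes its speed limit or range.

## Working session

There is one attempt and no reset: what is moved stays moved. The work goes in short steps, Python scripts to look and compute and a tool call to move; the robot and the scene stay as the last step left them, time stands still between calls to the robot, and variables do not carry over. Pictures are saved under pics/ and viewed, about 12 in all and at most 16, crops included, and the job is handed in when it is done.

Besides the shell and the picture viewer there is one more tool, called after "Call:" as a command line: name --argument value ..., lists and objects as JSON in quotes. move_arm: Moves the arm, as the interface text tells. Its arguments: {"type":"object","properties":{"series":{"type":"string"},"grip_force":{"type":"number"}},"required":["series"]}

```bash
ls; mkdir -p pics
python3 - <<'E'
from rig import r, vision
import cv2
print(r.sense())
for n in ["scene","side","wrist"]:
    p=vision.camera_params(n); print(n,p)
    cv2.imwrite(f"pics/{n}0.png",vision.grab_frame(n)[:,:,::-1])
E
```

```text
pics
{'clock': 0.0, 'qpos': array([-2.42093461e-03,  3.53645687e-01,  1.63413561e+00,  1.46350228e-05,
        1.15525646e+00, -2.39380343e-03]), 'qvel': array([ 7.57518931e-05,  1.06975794e-03,  7.33452189e-04, -4.67210524e-04,
        3.97814554e-04, -8.92768392e-04]), 'joint_efforts': array([-2.03471049e-03, -6.05236173e+01, -3.42063046e+01, -2.62302356e-04,
        9.48130677e-03,  3.61521288e-06]), 'eef_pos': array([ 6.24454910e+02, -6.72187569e-03,  1.96762652e+02]), 'tcp_rot': array([-3.14014759e+00, -1.68402409e-05,  1.57076327e+00]), 'contact_force': array([-0.05043856,  0.1831784 , -0.27814412]), 'wrist_torque': array([ 0.02588308,  0.00134049, -0.01338717]), 'opening': 0.9949898804861068}
scene {'fx': 350.7457553999231, 'fy': 350.7457553999231, 'cx': 256.24091234819053, 'cy': 186.3196775937943, 'k1': -0.07400051356092135, 'position': array([1018.56539896,  644.62006274,  714.57461118]), 'rotation': array([ 0.95665948, -0.01497074,  2.38433496])}
side {'fx': 377.33378197126035, 'fy': 377.33378197126035, 'cx': 250.9190649019195, 'cy': 192.17400560405486, 'k1': -0.09066425153199009, 'position': array([240.86253442, 832.90889312, 648.88791402]), 'rotation': array([ 1.00334955,  0.00585338, -2.90412412])}
wrist {'fx': 285.0251095104852, 'fy': 285.0251095104852, 'cx': 259.98912893106655, 'cy': 191.3399650607989, 'k1': -0.06545555660475874, 'position': array([623.92698934,  78.04708586, 374.41417777]), 'rotation': array([-3.07163701e-01,  2.02208090e-03,  8.59329161e-05])}
```

View pics/scene0.png

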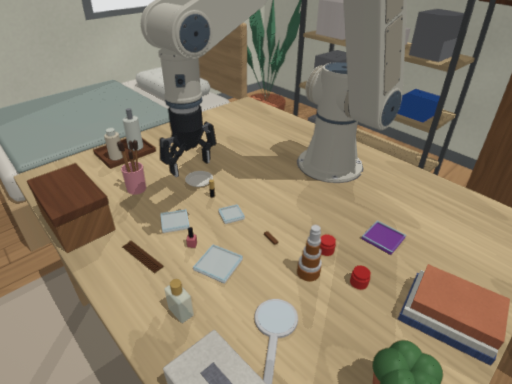

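View pics/side0.png

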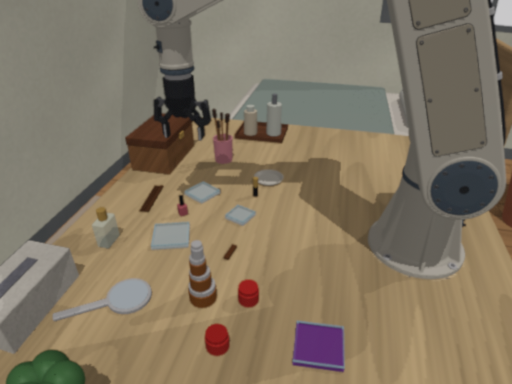

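View pics/wrist0.png

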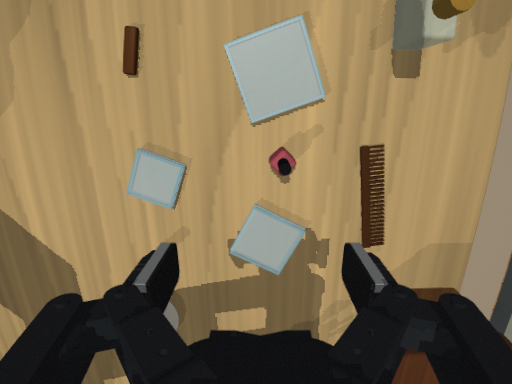

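```bash
cat > h.py <<'E'
import numpy as np, cv2
from scipy.spatial.transform import Rotation as Ro
from scipy.optimize import brentq
from rig import r, vision
def ray(p,uv):
    d=np.array([(uv[0]-p["cx"])/p["fx"],(uv[1]-p["cy"])/p["fy"]]); rd=np.hypot(*d)
    if rd>0: d=d/rd*brentq(lambda s:s*(1+p["k1"]*s*s)-rd,0,1.6)
    return Ro.from_euler("xyz",p["rotation"]).apply([d[0],-d[1],-1])
def at(p,uv,z):
    v=ray(p,uv); c=np.array(p["position"]); return (c+v*(z-c[2])/v[2])
def proj(p,X):
    q=Ro.from_euler("xyz",p["rotation"]).inv().apply(np.array(X,float)-p["position"])
    s=np.array([q[0],-q[1]])/-q[2]; s=s*(1+p["k1"]*(s@s))
    return np.array([p["cx"]+p["fx"]*s[0],p["cy"]+p["fy"]*s[1]])
E
cat >> h.py <<'E'
def shot(n,path=None):
    p=vision.camera_params(n); im=vision.grab_frame(n)[:,:,::-1].copy()
    if path: cv2.imwrite(path,im)
    return p,im
E
python3 - <<'E'
from h import *
w,s,d=[vision.camera_params(n) for n in("wrist","scene","side")]
for n,c in dict(L=[(225,45),(303,16),(325,98),(253,124)],M=[(256,204),(305,234),(279,273),(231,247)],S=[(139,149),(186,163),(174,208),(127,193)]).items():
    P=np.array([at(w,u,13)[:2] for u in c]); e=np.roll(P,-1,0)-P
    print(n,P.mean(0).round(1),np.hypot(*e.T).round(),(np.degrees(np.arctan2(e[:,1],e[:,0]))%90).round(1))
for n,u,v,z in [("dish",(200,178.5),(269,176.5),13),("pottop",(315,231),(197,245),160),("base",(310,273),(203,298),0),("holder",(134,190),(223,161),0),("mirror",(276,317),(130,295),10),("red1",(328,243),(249,287),40),("red2",(361,275),(217,335),40),("polish",(190,245),(182,215),0),("lipstick",(212,195),(256,194),0),("comb",(271,238),(231,252),0)]:
    print(n,at(s,u,z).round(),at(d,v,z).round())
E
```

```text
L [643.  112.2] [95. 95. 93. 96.] [19.1 18.4 19.7 19.4]
M [ 634.4 -109.1] [82. 73. 82. 74.] [56.8 61.1 58.2 61.2]
S [486.  -19.3] [63. 66. 66. 64.] [72.7 71.1 71.1 67.9]
dish [ 443. -242.   13.] [ 443. -245.   13.]
pottop [495. 303. 160.] [482. 302. 160.]
base [482. 299.   0.] [485. 297.   0.]
holder [ 646. -354.    0.] [ 635. -340.    0.]
mirror [649. 335.  10.] [643. 337.  10.]
red1 [393. 284.  40.] [383. 277.  40.]
red2 [424. 410.  40.] [413. 411.  40.]
polish [655.  -0.   0.] [652.  11.   0.]
lipstick [ 462. -149.    0.] [ 466. -149.    0.]
comb [463. 136.   0.] [467. 134.   0.]
```

Call:
move_arm --series "-1 0.5 -0.3 -0.5 0 0 0; -1 0.75 -0.45 -0.5 0 0 0; -1 0.75 -0.45 -0.3 0 0 0; -1 0.75 -0.45 0 0 0 0; -1 0.75 -0.45 0 0 0 0; -1 0.75 -0.45 0 0 0 0; -1 0.75 -0.45 0 0 0 0; -1 0.75 -0.45 0 0 0 0; -1 0.3 -0.1 0 0 0 0; -1 0 0 0 0 0 0; -1 0 0 0 0 0 0"

```text
clock: 1.52
eef_pos: [473.0, 256.0, 261.2]
tcp_rot: [3.137, -0.006, 1.573]
contact_force: [-0.6, 0.5, -0.1]
opening: 1.005
```

Run:
```python
from h import *
p,im=shot("wrist","pics/w1.png"); np.save("w1p.npy",p,allow_pickle=True); print(p["position"])
s=[shot(n)[1] for n in("scene","side")]
a=cv2.resize(s[0][210:290,270:350],(300,300),interpolation=2); b=cv2.resize(s[1][230:310,165:245],(300,300),interpolation=2)
c=cv2.resize(im[:300],(600,352))
o=np.zeros((592,800,3),np.uint8); o[:352,:600]=cv2.resize(im[:300],(600,352)); o[352:,:240]=cv2.resize(a,(240,240)); o[352:,260:500]=cv2.resize(b,(240,240))
cv2.imwrite("pics/w1c.png",o)
```

```text
[471.15588337 333.07581242 439.25923785]
```

View pics/w1c.png

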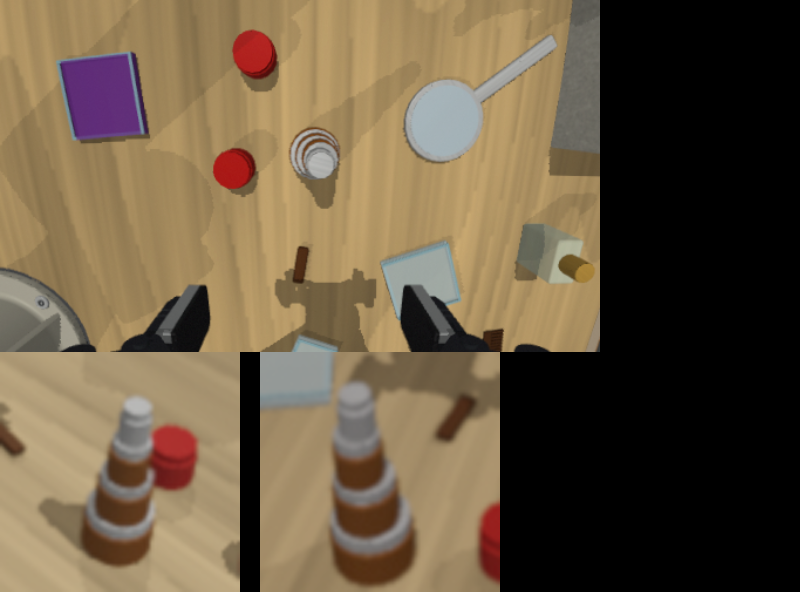

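```bash
cat > zoom.py <<'E'
import sys
from h import *
# overlay circles (cx,cy,z,rad) on a zoom
def ov(im,p,circs,x0,y0,w,h,k,path):
    o=cv2.resize(im[y0:y0+h,x0:x0+w],(w*k,h*k),interpolation=cv2.INTER_CUBIC)
    for i,(cx,cy,z,R) in enumerate(circs):
        pts=np.array([proj(p,[cx+R*np.cos(t),cy+R*np.sin(t),z]) for t in np.linspace(0,6.3,60)])
        pts=((pts-[x0,y0]+.5)*k).astype(int); cv2.polylines(o,[pts],False,[(0,255,0),(255,0,255),(255,255,0),(0,255,255)][i%4],1)
    for g in range(0,w,10): cv2.putText(o,str(x0+g),(g*k,10),0,.35,(0,0,0))
    for g in range(0,h,10): cv2.putText(o,str(y0+g),(0,g*k+4),0,.35,(0,0,0))
    cv2.imwrite(path,o)
E
python3 - <<'E'
from zoom import *
p=np.load("w1p.npy",allow_pickle=True).item(); im=cv2.imread("pics/w1.png")
print(at(p,(273,141),160))
ov(im,p,[(483,298,160,11),(483,298,126,16),(483,298,86,22),(483,298,44,29)],235,100,65,60,9,"pics/z1.png")
E
```

```text
[485.11162174 297.61612605 160.        ]
```

View pics/z1.png

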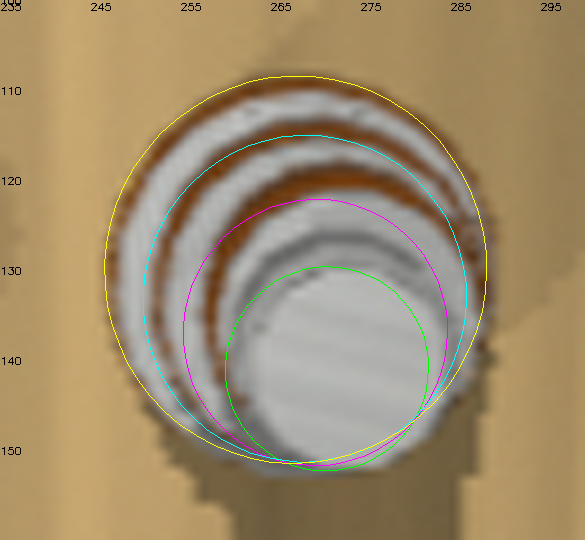

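Call:
move_arm --series "-1 0.5 0.15 0 0 0 0; -1 0.5 0.15 0 0 0 0; -1 0 0 0.5 0 0 0; -1 0 0 0.8 0 0 0; -1 0 0 0.8 0 0 0; -1 0 0 0.3 0 0 0; -1 0 0 0 0 0 0; -1 0 0 0 0 0 0" --grip_force 20

```text
clock: 2.68
eef_pos: [491.0, 305.0, 163.7]
tcp_rot: [3.134, -0.008, 1.571]
contact_force: [-0.0, -0.5, -0.0]
opening: 0.999
```

```bash
cat > go.py <<'E'
import sys
from h import *
s=r.sense(); x,y,z=map(float,sys.argv[1:4]); yaw=float(sys.argv[4]) if len(sys.argv)>4 else 90
R=Ro.from_euler("xyz",s["tcp_rot"]); D=Ro.from_euler("xyz",[np.pi,0,np.radians(yaw)])
print("pos",s["eef_pos"].round(1),"F",s["contact_force"].round(1),"clk",round(s["clock"],2),"op",round(s["opening"],3))
print("shift",(R.inv().apply(np.array([x,y,z])-s["eef_pos"])/40).round(3),"turn",np.degrees((R.inv()*D).as_rotvec()).round(2))
E
python3 go.py 485.2 297.5 132
```

```text
pos [491.  305.  163.7] F [-0.  -0.5 -0. ] clk 2.67 op 0.999
shift [-0.195 -0.152  0.789] turn [ 0.44 -0.48  0.02]
```

Call:
move_arm --series "-1 -0.18 -0.14 0 0.4 -0.45 0; -1 0 0 0 0 0 0; -1 0 0 0 0 0 0; -1 0 0 0 0 0 0"

```text
clock: 3.18
eef_pos: [486.4, 297.9, 166.4]
tcp_rot: [3.138, -0.002, 1.571]
contact_force: [-0.2, -0.7, -0.2]
opening: 1.0
```

```bash
python3 go.py 485.2 297.5 132
```

```text
pos [486.4 297.9 166.4] F [-0.2 -0.7 -0.2] clk 3.17 op 1.0
shift [-0.013 -0.033  0.859] turn [ 0.23 -0.13 -0.  ]
```

Call:
move_arm --series "-1 0 -0.03 0.4 0.2 -0.1 0; -1 0 0 0.38 0 0 0; -1 0 0 0 0 0 0; -0.2 0 0 0 0 0 0; 0.1 0 0 0 0 0 0; 0.2 0 0 0 0 0 0; 1 0 0 0 0 0 0; 1 0 0 0 0 0 0; 1 0 0 0 0 0 0; 1 0 0 0 0 0 0"

```text
clock: 4.42
eef_pos: [485.2, 298.1, 132.9]
tcp_rot: [3.141, -0.0, 1.571]
contact_force: [0.9, -0.1, -0.5]
opening: -0.0
```

```bash
python3 go.py 485.2 297.5 132
python3 - <<'E'
from h import *
_,a=shot("wrist","pics/w2.png"); _,b=shot("side"); _,c=shot("scene")
o=np.hstack([cv2.resize(a[100:384,130:390],(400,437)),cv2.resize(b[190:310,150:260],(400,437))]); cv2.imwrite("pics/c2.png",o)
E
```

```text
pos [485.2 298.1 132.9] F [ 0.9 -0.1 -0.5] clk 4.42 op -0.0
shift [-0.014 -0.001  0.023] turn [ 0.01 -0.02  0.  ]
```

View pics/c2.png

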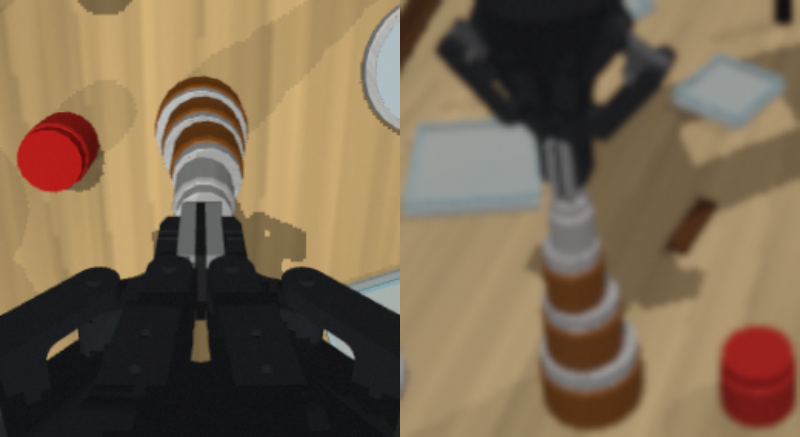

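Run:
```python
from h import *
s=r.sense(); print(s["eef_pos"],s["qpos"].round(3))
for n in("wrist","scene","side"):
    p,im=shot(n,f"pics/{n}3.png"); print(n,p["position"].round(1),proj(p,s["eef_pos"]).round(1),proj(p,[485,298,160]).round(1),proj(p,[485,298,126]).round(1))
im=cv2.imread("pics/scene3.png"); im2=cv2.imread("pics/wrist3.png");s3=cv2.imread("pics/side3.png")
o=np.hstack([cv2.resize(im[190:290,270:350],(320,400),interpolation=2),cv2.resize(im2[190:290,220:300],(320,400),interpolation=2)]);cv2.imwrite("pics/c3.png",o)
```

```text
[485.18013728 298.03960175 132.83082249] [0.548 0.338 1.814 0.    0.989 0.548]
wrist [484.3 376.  310.5] [261.4 221.9] [261.3 240.6] [261.1 218. ]
scene [1018.6  644.6  714.6] [314.7 236.5] [316.  228.1] [314.4 238.6]
side [240.9 832.9 648.9] [197.5 253.8] [196.5 243.6] [197.9 256.3]
```

View pics/c3.png

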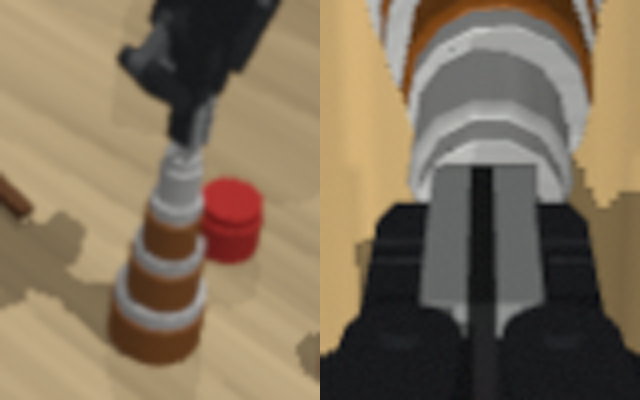

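Call:
move_arm --series "1 0 0 -0.6 0 0 0; 1 0 0 -0.6 0 0 0; 1 0 0 -0.3 0 0 0; 1 0 0 0 0 0 0; 1 0 0 0 0 0 0; 1 0 0 0 0 0 0"

```text
clock: 5.48
eef_pos: [484.0, 297.3, 192.1]
tcp_rot: [-3.139, 0.002, 1.571]
contact_force: [-0.8, 0.1, 0.6]
opening: 0.0
```

Run:
```python
from h import *
s=r.sense(); print(s["eef_pos"],s["contact_force"],s["opening"])
o=[]
for n in("wrist","scene","side"):
    p,im=shot(n,f"pics/{n}4.png"); q=proj(p,s["eef_pos"]); print(n,q.round(1),proj(p,s["eef_pos"]+[0,0,30]).round(1))
    if n!="wrist":
        x0,y0=int(q[0])-35,int(q[1])-40; print(x0,y0)
        c=cv2.resize(im[y0:y0+80,x0:x0+66],(396,480),interpolation=2); cv2.circle(c,tuple(int(v) for v in (q-[x0,y0]+.5)*6),4,(0,0,255),1); o.append(c)
cv2.imwrite("pics/c4.png",np.hstack(o))
```

```text
[483.96965465 297.28185958 192.05093219] [-0.82959885  0.11239169  0.61516873] 0.00025337344863823457
wrist [261.4 221.9] [261.4 242.9]
scene [317.7 217.3] [319.2 207.2]
282 177
side [195.7 230.8] [194.3 218.4]
160 190
```

View pics/c4.png

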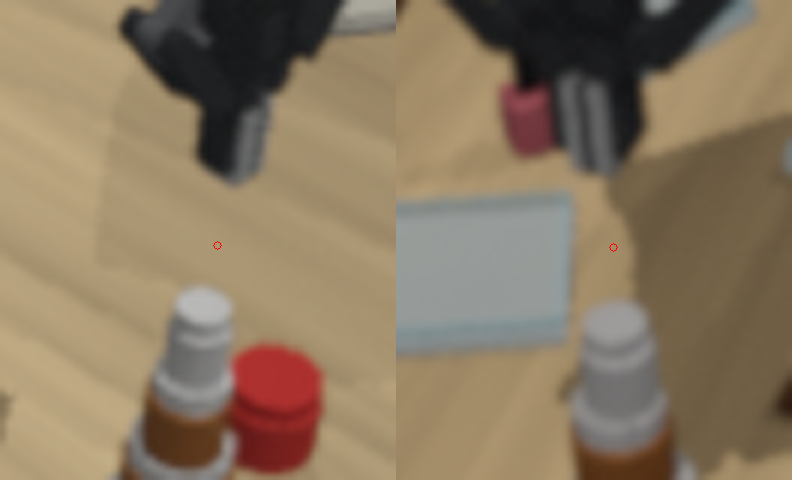

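Run:
```python
from h import *
s=r.sense()["eef_pos"]
for h in (26,29,32,35,38):
    print(h,[[proj(vision.camera_params(n),s+[dx,11,h]).round(1) for dx in(-5,5)] for n in("scene","side","wrist")])
im=cv2.imread("pics/wrist4.png"); g=im[:,:,1].astype(int); print(g[210:250,255].tolist(), g[210:250,268].tolist())
```

```text
26 [[array([324.2, 209.9]), array([321.5, 211.8])], [array([194.9, 223.8]), array([189.9, 223. ])], [array([252.8, 222.6]), array([270.1, 222.6])]]
29 [[array([324.4, 208.8]), array([321.7, 210.7])], [array([194.7, 222.5]), array([189.8, 221.8])], [array([252.7, 224.8]), array([270.3, 224.8])]]
32 [[array([324.6, 207.8]), array([321.8, 209.7])], [array([194.6, 221.2]), array([189.6, 220.5])], [array([252.5, 227. ]), array([270.4, 227. ])]]
35 [[array([324.7, 206.7]), array([322. , 208.6])], [array([194.5, 219.9]), array([189.5, 219.2])], [array([252.4, 229.3]), array([270.6, 229.3])]]
38 [[array([324.9, 205.7]), array([322.2, 207.6])], [array([194.3, 218.6]), array([189.3, 217.9])], [array([252.2, 231.7]), array([270.8, 231.7])]]
[183, 183, 180, 179, 176, 163, 158, 158, 157, 157, 157, 157, 158, 158, 158, 158, 158, 158, 157, 158, 153, 130, 98, 102, 100, 101, 102, 100, 101, 101, 101, 101, 100, 100, 100, 101, 101, 101, 100, 101] [177, 175, 177, 180, 180, 176, 171, 141, 162, 161, 161, 161, 160, 161, 160, 160, 160, 151, 102, 102, 101, 96, 97, 100, 101, 101, 101, 101, 101, 101, 100, 100, 101, 100, 100, 103, 101, 101, 101, 101]
```

Call:
move_arm --series "-1 0 0 0 0 0 0; -1 0.02 0.03 0 0 0 0; -1 0 0 0 0 0 0; -1 0 0 0 0 0 0; -1 0 0 0 0 0 0; -1 0 0 0.5 0 0 0; -1 0 0 0.7 0 0 0; -1 0 0 0.6 0 0 0; -1 0 0 0.2 0 0 0; -1 0 0 0 0 0 0; -1 0 0 0 0 0 0"

```text
clock: 7.0
eef_pos: [486.5, 298.9, 111.9]
tcp_rot: [-3.141, -0.0, 1.571]
contact_force: [-0.0, 0.2, -0.4]
opening: 0.996
```

```bash
python3 go.py 485.2 297.8 97
```

```text
pos [486.5 298.9 111.9] F [-0.   0.2 -0.4] clk 7.0 op 0.996
shift [-0.028 -0.033  0.374] turn [-0.01 -0.01 -0.01]
```

Call:
move_arm --series "-1 -0.02 -0.03 0.2 0 0 0; -1 0 0 0.17 0 0 0; -1 0 0 0 0 0 0; -0.4 0 0 0 0 0 0; 0 0 0 0 0 0 0; 0.2 0 0 0 0 0 0; 0.4 0 0 0 0 0 0; 1 0 0 0 0 0 0; 1 0 0 0 0 0 0; 1 0 0 0 0 0 0; 1 0 0 0 0 0 0"

```text
clock: 8.38
eef_pos: [486.4, 298.8, 98.1]
tcp_rot: [3.139, -0.002, 1.571]
contact_force: [-0.3, 0.3, 0.6]
opening: 0.292
```

```bash
python3 go.py 485.2 297.8 97;  python3 - <<'E'
from h import *
_,b=shot("side"); _,c=shot("scene")
o=np.hstack([cv2.resize(c[190:290,270:350],(400,500),interpolation=2),cv2.resize(b[210:310,155:235],(400,500),interpolation=2)]); cv2.imwrite("pics/c5.png",o)
E
```

```text
pos [486.4 298.8  98.1] F [-0.3  0.3  0.6] clk 8.38 op 0.292
shift [-0.025 -0.03   0.027] turn [ 0.15 -0.11  0.  ]
```

View pics/c5.png

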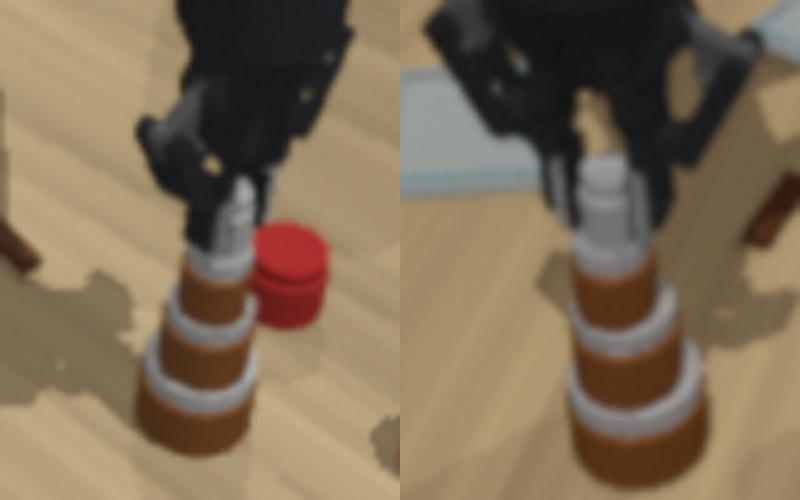

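Call:
move_arm --series "1 0 0 -0.2 0 0 0; 1 0 0 -0.6 0 0 0; 1 0 0 -0.5 0 0 0; 1 -0.4 -0.05 0 0 0 0; 1 -0.8 -0.08 0 0 0 0; 1 -0.95 -0.08 0 0 0 0; 1 -0.95 -0.08 0 0 0 0; 1 -0.95 -0.08 0 0 0 0; 1 -0.95 -0.08 0 0 0 0; 1 -0.95 -0.08 0 0 0 0; 1 -0.95 -0.08 0 0 0 0; 1 -0.95 -0.08 0 0 0 0; 1 -0.95 -0.08 0 0 0 0; 1 -0.95 -0.08 0 0 0 0; 1 -0.95 -0.08 0 0 0 0; 1 -0.95 -0.05 0 0 0 0; 1 -0.8 0 0 0 0 0; 1 -0.4 0 0 0 0 0; 1 0 0 0 0 0 0; 1 0 0 0 0 0 0"

```text
clock: 10.98
eef_pos: [429.2, -239.0, 142.7]
tcp_rot: [-3.131, -0.001, 1.569]
contact_force: [0.5, -0.0, 0.6]
opening: 0.293
```

```bash
python3 go.py 443 -243.5 10
python3 - <<'E'
from h import *
print(vision.camera_params("wrist"))
o=[]
for n,(x,y) in (("scene",(150,120)),("side",(215,110))):
    p,im=shot(n,f"pics/{n}6.png"); o.append(cv2.resize(im[y:y+100,x:x+80],(400,500),interpolation=2))
cv2.imwrite("pics/c6.png",np.hstack(o))
E
```

```text
pos [ 429.2 -239.   142.7] F [ 0.5 -0.   0.6] clk 10.97 op 0.293
shift [-0.117  0.38   3.314] turn [-0.61 -0.07 -0.09]
{'fx': 285.0251095104852, 'fy': 285.0251095104852, 'cx': 259.98912893106655, 'cy': 191.3399650607989, 'k1': -0.06545555660475874, 'position': array([ 430.43853397, -161.16837804,  320.408256  ]), 'rotation': array([-0.30592676,  0.01142452, -0.00146998])}
```

View pics/c6.png

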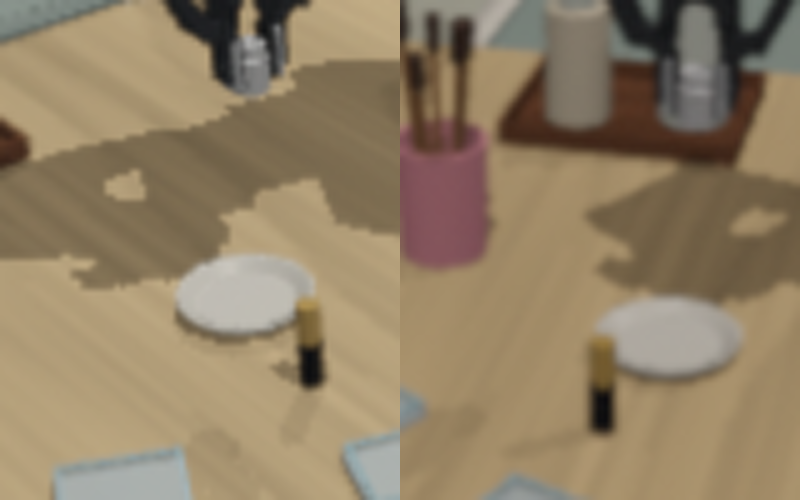

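Call:
move_arm --series "1 -0.1 0.33 0 -0.5 0 0; 1 0 0 0.4 0 0 0; 1 0 0 0.8 0 0 0; 1 0 0 0.8 0 0 0; 1 0 0 0.7 0 0 0; 1 0 0 0.4 0 0 0; 1 0 0 0 0 0 0; 1 0 0 0 0 0 0; 1 0 0 0 0 0 0"

```text
clock: 12.2
eef_pos: [444.1, -239.6, 11.1]
tcp_rot: [-3.14, -0.002, 1.575]
contact_force: [0.6, 0.2, 0.1]
opening: 0.29
```

```bash
python3 go.py 443.5 -243.5 -22.5
```

```text
pos [ 444.1 -239.6   11.1] F [0.6 0.2 0.1] clk 12.2 op 0.29
shift [-0.098 -0.014  0.841] turn [-0.11 -0.11  0.23]
```

Call:
move_arm --series "1 -0.09 -0.01 0.3 -0.1 -0.1 0.2; 1 0 0 0.25 0 0 0; 1 0 0 0.15 0 0 0; 1 0 0 0 0 0 0; 1 0 0 0 0 0 0"

```text
clock: 12.82
eef_pos: [444.3, -244.0, -18.0]
tcp_rot: [3.14, 0.001, 1.571]
contact_force: [0.2, -0.1, -0.2]
opening: 0.293
```

```bash
python3 go.py 443.5 -243.5 -22.5
```

```text
pos [ 444.3 -244.   -18. ] F [ 0.2 -0.1 -0.2] clk 12.82 op 0.293
shift [ 0.012 -0.021  0.112] turn [0.09 0.05 0.01]
```

Call:
move_arm --series "1 0 0 0.05 0 0 0; 1 0 0 0.03 0 0 0; 1 0 0 0.02 0 0 0; 1 0 0 0 0 0 0"

```text
clock: 13.32
eef_pos: [444.8, -244.1, -21.8]
tcp_rot: [3.139, 0.001, 1.571]
contact_force: [0.1, 0.2, -0.9]
opening: 0.291
```

Call:
move_arm --series "1 0 0 0.025 0 0 0; 1 0 0 0 0 0 0"

```text
clock: 13.58
eef_pos: [444.8, -244.2, -22.8]
tcp_rot: [3.139, 0.001, 1.571]
contact_force: [0.5, 0.5, 0.2]
opening: 0.294
```

Call:
move_arm --series "1 0 0 0.025 0 0 0; 1 0 0 0 0 0 0"

```text
clock: 13.82
eef_pos: [445.0, -244.3, -22.9]
tcp_rot: [3.139, 0.002, 1.571]
contact_force: [-1.2, -0.1, -0.5]
opening: 0.293
```

Call:
move_arm --series "1 0 0 0.03 0 0 0; 1 0 0 0 0 0 0"

```text
clock: 14.08
eef_pos: [445.3, -244.5, -22.9]
tcp_rot: [3.138, 0.002, 1.571]
contact_force: [0.4, 0.5, -1.5]
opening: 0.294
```

Call:
move_arm --series "0.3 0 0 0 0 0 0; 0.2 0 0 0 0 0 0; 0.1 0 0 0 0 0 0; -0.1 0 0 -0.1 0 0 0; -0.2 0 0 -0.4 0 0 0; -0.4 0 0 -0.8 0 0 0; -1 0 0 -0.8 0 0 0; -1 0 0 -0.8 0 0 0; -1 0 0 -0.8 0 0 0; -1 0 0 -0.3 0 0 0; -1 0 0 0 0 0 0"

```text
clock: 15.45
eef_pos: [444.7, -244.2, 147.0]
tcp_rot: [3.136, 0.003, 1.571]
contact_force: [-1.3, 1.3, -0.5]
opening: 0.995
```

```bash
python3 go.py 474 256 227
python3 - <<'E'
from h import *
o=[]
for n,(x,y) in (("scene",(150,120)),("side",(215,110))):
    p,im=shot(n,f"pics/{n}7.png"); o.append(cv2.resize(im[y:y+100,x:x+80],(400,500),interpolation=2))
cv2.imwrite("pics/c7.png",np.hstack(o))
E
```

```text
pos [ 444.7 -244.2  147. ] F [-1.3  1.3 -0.5] clk 15.45 op 0.995
shift [12.497  0.748 -2.037] turn [0.34 0.19 0.02]
```

Call:
move_arm --series "-1 0.4 0.05 -0.4 0.3 0.2 0; -1 0.8 0.06 -0.4 0 0 0; -1 0.95 0.06 -0.2 0 0 0; -1 0.95 0.06 0 0 0 0; -1 0.95 0.06 0 0 0 0; -1 0.95 0.06 0 0 0 0; -1 0.95 0.06 0 0 0 0; -1 0.95 0.06 0 0 0 0; -1 0.95 0.06 0 0 0 0; -1 0.95 0.06 0 0 0 0; -1 0.95 0.06 0 0 0 0; -1 0.95 0.06 0 0 0 0; -1 0.95 0.06 0 0 0 0; -1 0.8 0 0 0 0 0; -1 0.4 0 0 0 0 0; -1 0 0 0 0 0 0; -1 0 0 0 0 0 0"

```text
clock: 17.68
eef_pos: [463.4, 283.9, 163.9]
tcp_rot: [-3.102, 0.004, 1.569]
contact_force: [0.5, -1.2, 0.1]
opening: 0.998
```

```bash
python3 go.py 485 297.8 90
python3 - <<'E'
from zoom import *
p,im=shot("wrist","pics/w8.png"); np.save("w8p.npy",p,allow_pickle=True)
q=proj(p,[485,298,100]); x0,y0=int(q[0])-30,int(q[1])-30; print(q,x0,y0)
ov(im,p,[(485.5,298,126,16),(485,298,86,22),(485,298,44,29)],x0,y0,60,60,8,"pics/z8.png")
a=cv2.imread("pics/z8.png"); b=cv2.imread("pics/c7.png")[150:450,:]
b=np.vstack([b[:240,:400],b[:240,400:]]); b=cv2.resize(b,(320,480)); cv2.imwrite("pics/c8.png",np.hstack([a,b]))
E
```

```text
pos [463.4 283.9 163.9] F [ 0.5 -1.2  0.1] clk 17.68 op 0.998
shift [0.355 0.613 1.823] turn [-2.27  0.21 -0.09]
[288.84940547 177.58508177] 258 147
```

View pics/c8.png

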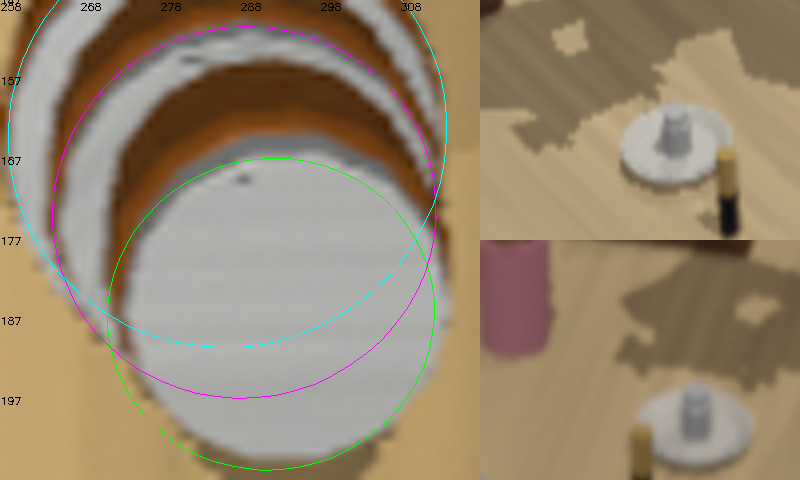

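Call:
move_arm --series "-1 0.33 0.6 0 -2.2 0.2 0; -1 0 0 0.2 0 0 0; -1 0 0 0.8 0 0 0; -1 0 0 0.5 0 0 0; -1 0 0 0 0 0 0; -1 0 0 0 0 0 0; -1 0 0 0 0 0 0"

```text
clock: 18.6
eef_pos: [491.0, 295.8, 102.0]
tcp_rot: [3.138, -0.001, 1.566]
contact_force: [0.5, 0.1, 0.6]
opening: 1.001
```

```bash
python3 go.py 487 298.8 63
```

```text
pos [491.  295.8 102. ] F [0.5 0.1 0.6] clk 18.6 op 1.001
shift [ 0.074 -0.103  0.975] turn [ 0.21 -0.06 -0.28]
```

Call:
move_arm --series "-1 0.07 -0.1 0 0.2 0 -0.2; -1 0 0 0.4 0 0 0; -1 0 0 0.4 0 0 0; -1 0 0 0.1 0 0 0; -1 0 0 0 0 0 0; -1 0 0 0 0 0 0"

```text
clock: 19.35
eef_pos: [486.9, 299.1, 64.0]
tcp_rot: [3.141, -0.001, 1.57]
contact_force: [-0.2, -0.4, -0.1]
opening: 0.999
```

```bash
python3 go.py 487 298.8 63
```

```text
pos [486.9 299.1  64. ] F [-0.2 -0.4 -0.1] clk 19.35 op 0.999
shift [-0.007  0.003  0.024] turn [ 0.04 -0.08 -0.06]
```

Call:
move_arm --series "-0.4 0 0 0 0 0 0; -0.1 0 0 0 0 0 0; 0.1 0 0 0 0 0 0; 0.3 0 0 0 0 0 0; 1 0 0 0 0 0 0; 1 0 0 0 0 0 0; 1 0 0 0 0 0 0; 1 0 0 0 0 0 0; 1 0 0 -0.1 0 0 0; 1 0 0 -0.4 0 0 0; 1 0 0 -0.5 0 0 0; 1 0 0 -0.2 0 0 0; 1 0 0 0 0 0 0" --grip_force 25

```text
clock: 20.98
eef_pos: [487.7, 299.4, 116.8]
tcp_rot: [3.139, -0.003, 1.57]
contact_force: [0.2, 0.3, -0.8]
opening: 0.408
```

```bash
python3 go.py 486 -19 63
```

```text
pos [487.7 299.4 116.8] F [ 0.2  0.3 -0.8] clk 20.98 op 0.408
shift [-7.965 -0.039  1.321] turn [ 0.17 -0.16 -0.06]
```

Call:
move_arm --series "1 -0.4 0 0 0 0 0; 1 -0.8 0 -0.03 0 0 0; 1 -0.95 0 -0.03 0 0 0; 1 -0.95 0 -0.03 0 0 0; 1 -0.95 0 -0.03 0 0 0; 1 -0.95 0 -0.03 0 0 0; 1 -0.95 0 0 0 0 0; 1 -0.95 0 0 0 0 0; 1 -0.6 0 0 0 0 0; 1 -0.3 0 0 0 0 0; 1 0 0 0 0 0 0; 1 0 0 0 0 0 0"

```text
clock: 22.48
eef_pos: [478.9, -30.0, 116.2]
tcp_rot: [-3.133, 0.001, 1.569]
contact_force: [-0.7, 0.5, -0.7]
opening: 0.403
```

```bash
python3 go.py 486 -19 63
python3 - <<'E'
from h import *
p,im=shot("wrist","pics/w9.png")
# tier outline expected
o=im.copy()
for c,th,h in (((486,-19.3),70.7,32),):
    for z in (13,):
        P=[proj(p,[c[0]+h*1.4142*np.cos(np.radians(th+45+90*k)),c[1]+h*1.4142*np.sin(np.radians(th+45+90*k)),z]) for k in range(4)]
        cv2.polylines(o,[np.array(P).round().astype(int)],True,(0,0,255),1)
a=cv2.resize(o[120:384,100:420],(480,396))
_,s=shot("scene"); b=cv2.resize(s[150:260,195:275],(288,396)); cv2.imwrite("pics/c9.png",np.hstack([a,b]))
E
```

```text
pos [478.9 -30.  116.2] F [-0.7  0.5 -0.7] clk 22.48 op 0.403
shift [0.276 0.188 1.329] turn [-0.48  0.03 -0.09]
```

View pics/c9.png

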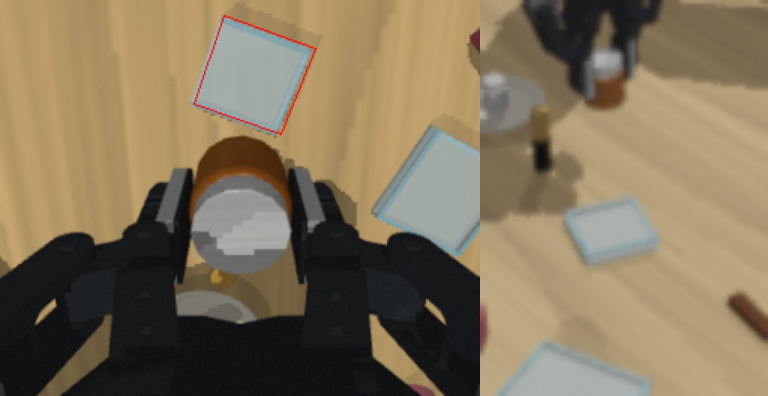

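Call:
move_arm --series "1 0.26 0.17 0 -0.5 0 -0.1; 1 0 0 0.3 0 0 0; 1 0 0 0.8 0 0 0; 1 0 0 0.8 0 0 0; 1 0 0 0.5 0 0 0; 1 0 0 0.2 0 0 0; 1 0 0 0 0 0 0; 1 0 0 0 0 0 0"

```text
clock: 23.58
eef_pos: [487.2, -15.3, 7.4]
tcp_rot: [3.139, 0.0, 1.577]
contact_force: [-0.0, -0.4, -0.8]
opening: 0.404
```

```bash
python3 go.py 486 -19.3 -18
```

```text
pos [487.2 -15.3   7.4] F [-0.  -0.4 -0.8] clk 23.57 op 0.404
shift [-0.099 -0.032  0.634] turn [0.13 0.03 0.38]
```

Call:
move_arm --series "1 -0.1 -0.03 0.1 0.1 0 0.3; 1 0 0 0.2 0 0 0; 1 0 0 0.15 0 0 0; 1 0 0 0.05 0 0 0; 1 0 0 0 0 0 0; 1 0 0 0 0 0 0"

```text
clock: 24.32
eef_pos: [487.2, -19.8, -12.7]
tcp_rot: [3.139, 0.001, 1.572]
contact_force: [0.6, 0.2, 0.3]
opening: 0.402
```

```bash
python3 go.py 486 -19.3 -18
```

```text
pos [487.2 -19.8 -12.7] F [0.6 0.2 0.3] clk 24.32 op 0.402
shift [ 0.012 -0.03   0.133] turn [0.18 0.04 0.05]
```

Call:
move_arm --series "1 0 -0.03 0.05 0.1 0 0; 1 0 0 0.03 0 0 0; 1 0 0 0.03 0 0 0; 1 0 0 0.02 0 0 0; 1 0 0 0 0 0 0"

```text
clock: 24.95
eef_pos: [486.4, -19.8, -16.9]
tcp_rot: [3.139, 0.001, 1.572]
contact_force: [0.3, -0.4, -0.9]
opening: 0.405
```

Call:
move_arm --series "1 0 0 0.025 0 0 0; 1 0 0 0.02 0 0 0; 1 0 0 0 0 0 0"

```text
clock: 25.32
eef_pos: [486.6, -19.9, -16.9]
tcp_rot: [3.139, 0.001, 1.572]
contact_force: [0.1, -0.2, -0.3]
opening: 0.408
```

Call:
move_arm --series "1 0 0 0.04 0 0 0; 1 0 0 0.04 0 0 0"

```text
clock: 25.58
eef_pos: [486.9, -20.0, -17.5]
tcp_rot: [3.139, 0.001, 1.572]
contact_force: [-9.8, 0.6, 37.5]
opening: 0.409
```

Call:
move_arm --series "1 0 0 -0.01 0 0 0; 0.4 0 0 0 0 0 0; 0.1 0 0 0 0 0 0; 0 0 0 0 0 0 0; -0.2 0 0 0 0 0 0"

```text
clock: 26.2
eef_pos: [487.0, -19.9, -17.4]
tcp_rot: [3.139, 0.001, 1.572]
contact_force: [0.1, -1.1, 0.4]
opening: 0.598
```

Call:
move_arm --series "-0.4 0 0 -0.2 0 0 0; -1 0 0 -0.6 0 0 0; -1 0 0 -0.9 0 0 0; -1 0 0 -0.9 0 0 0; -1 0 0 -0.6 0 0 0; -1 0.4 0 -0.2 0 0 0; -1 0.8 0 -0.04 0 0 0; -1 0.95 0 -0.04 0 0 0; -1 0.95 0 -0.04 0 0 0; -1 0.95 0 -0.04 0 0 0; -1 0.95 0 -0.04 0 0 0; -1 0.95 0 0 0 0 0; -1 0.6 0 0 0 0 0; -1 0.3 0 0 -0.6 0 0; -1 0 0 0 0 0 0; -1 0 0 0 0 0 0"

```text
clock: 28.2
eef_pos: [479.7, 268.6, 128.1]
tcp_rot: [3.134, 0.002, 1.572]
contact_force: [0.4, 0.4, 0.2]
opening: 1.0
```

```bash
python3 go.py 485.6 297.8 20
python3 - <<'E'
from zoom import *
p,im=shot("wrist","pics/w10.png"); np.save("w10p.npy",p,allow_pickle=True)
q=proj(p,[485,298,70]); x0,y0=int(q[0])-33,int(q[1])-33; print(q,x0,y0)
ov(im,p,[(485.6,297.8,86,22),(485.6,298,44,29)],x0,y0,66,66,7,"pics/z10.png")
a=cv2.imread("pics/z10.png"); _,s=shot("scene"); _,d=shot("side")
b=np.vstack([cv2.resize(s[185:245,195:270],(289,231)),cv2.resize(d[185:245,205:280],(289,231))]); cv2.imwrite("pics/c10.png",np.hstack([a,b]))
E
```

```text
pos [479.7 268.6 128.1] F [0.4 0.4 0.2] clk 28.2 op 1.0
shift [0.736 0.128 2.702] turn [0.41 0.14 0.05]
[266.9521323  161.57530807] 233 128
```

View pics/c10.png

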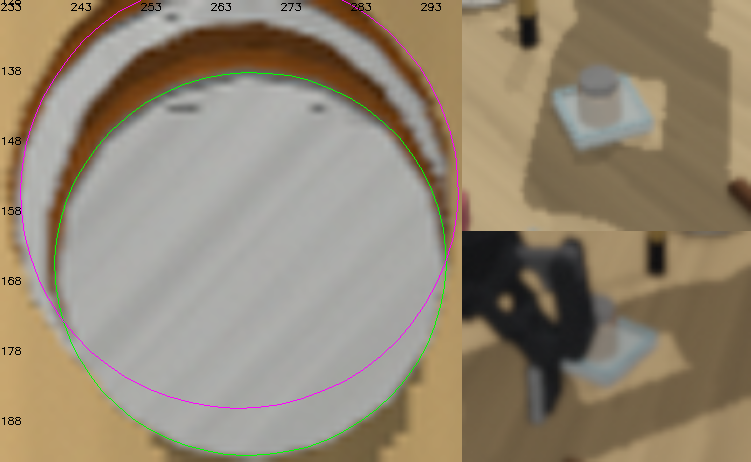

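Call:
move_arm --series "-1 0.35 0.06 0 0.4 0.1 0; -1 0.3 0.05 0.2 0 0 0; -1 0 0 0.8 0 0 0; -1 0 0 0.7 0 0 0; -1 0 0 0.2 0 0 0; -1 0 0 0 0 0 0; -1 0 0 0 0 0 0"

```text
clock: 29.22
eef_pos: [487.5, 298.7, 50.6]
tcp_rot: [3.139, -0.002, 1.569]
contact_force: [0.4, 0.2, -0.9]
opening: 1.007
```

```bash
python3 go.py 485.8 297.8 21
```

```text
pos [487.5 298.7  50.6] F [ 0.4  0.2 -0.9] clk 29.23 op 1.007
shift [-0.024 -0.044  0.739] turn [ 0.17 -0.12 -0.09]
```

Call:
move_arm --series "-1 -0.02 -0.04 0.3 0.2 -0.1 0; -1 0 0 0.3 0 0 0; -1 0 0 0.1 0 0 0; -1 0 0 0 0 0 0; -1 0 0 0 0 0 0"

```text
clock: 29.85
eef_pos: [486.7, 298.3, 22.0]
tcp_rot: [3.14, -0.001, 1.569]
contact_force: [0.0, 0.1, 0.4]
opening: 1.002
```

```bash
python3 go.py 485.8 297.8 21
```

```text
pos [486.7 298.3  22. ] F [0.  0.1 0.4] clk 29.85 op 1.002
shift [-0.012 -0.023  0.025] turn [ 0.06 -0.08 -0.11]
```

Call:
move_arm --series "-0.6 0 0 0 0 0 0; -0.35 0 0 0 0 0 0; -0.2 0 0 0 0 0 0; -0.1 0 0 0 0 0 0; 0 0 0 0 0 0 0; 1 0 0 0 0 0 0; 1 0 0 0 0 0 0; 1 0 0 0 0 0 0; 1 0 0 0 0 0 0; 1 0 0 -0.1 0 0 0; 1 0 0 -0.4 0 0 0; 1 0 0 -0.6 0 0 0; 1 0 0 -0.5 0 0 0; 1 0 0 -0.2 0 0 0; 1 0 0 0 0 0 0" --grip_force 30

```text
clock: 31.72
eef_pos: [487.0, 298.5, 99.8]
tcp_rot: [3.139, -0.002, 1.569]
contact_force: [-0.1, -0.0, -0.9]
opening: 0.546
```

```bash
python3 go.py 634.4 -109 50
```

```text
pos [487.  298.5  99.8] F [-0.1 -0.  -0.9] clk 31.73 op 0.546
shift [-10.183   3.699   1.232] turn [ 0.16 -0.14 -0.11]
```

Call:
move_arm --series "1 -0.4 0.15 0 0 0 0; 1 -0.8 0.3 -0.03 0 0 0; 1 -0.9 0.34 -0.03 0 0 0; 1 -0.9 0.34 -0.03 0 0 0; 1 -0.9 0.34 -0.03 0 0 0; 1 -0.9 0.34 -0.03 0 0 0; 1 -0.9 0.34 -0.03 0 0 0; 1 -0.9 0.34 0 0 0 0; 1 -0.9 0.34 0 0 0 0; 1 -0.9 0.34 0 0 0 0; 1 -0.8 0.3 0 0 0 0; 1 -0.5 0.2 0 0 0 0; 1 -0.1 0.05 0 0 0 0; 1 0 0 0 0 0 0; 1 0 0 0 0 0 0"

```text
clock: 33.6
eef_pos: [631.1, -118.0, 94.9]
tcp_rot: [-3.126, 0.001, 1.568]
contact_force: [-0.4, 0.1, -1.0]
opening: 0.545
```

```bash
python3 go.py 634.4 -109 21
python3 - <<'E'
from h import *
p,im=shot("wrist","pics/w11.png")
o=im.copy()
for c,th,h in (((634.4,-109.1),59.3,40),((643,112.2),19.2,48)):
    P=[proj(p,[c[0]+h*1.4142*np.cos(np.radians(th+45+90*k)),c[1]+h*1.4142*np.sin(np.radians(th+45+90*k)),13]) for k in range(4)]
    cv2.polylines(o,[np.array(P).round().astype(int)],True,(0,0,255),1)
cv2.imwrite("pics/c11.png",o)
E
```

```text
pos [ 631.1 -118.    94.9] F [-0.4  0.1 -1. ] clk 33.6 op 0.545
shift [0.226 0.112 1.845] turn [-0.91  0.03 -0.14]
```

View pics/c11.png

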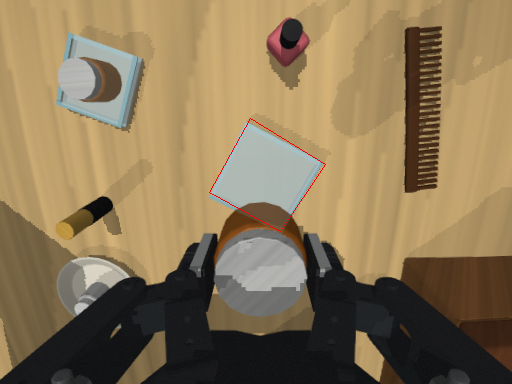

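Call:
move_arm --series "1 0.21 0.1 0 -0.9 0 -0.1; 1 0 0 0.3 0 0 0; 1 0 0 0.8 0 0 0; 1 0 0 0.6 0 0 0; 1 0 0 0.2 0 0 0; 1 0 0 0 0 0 0; 1 0 0 0 0 0 0"

```text
clock: 34.52
eef_pos: [635.7, -105.7, 16.3]
tcp_rot: [3.139, 0.001, 1.575]
contact_force: [-0.1, -0.8, -1.7]
opening: 0.548
```

```bash
python3 go.py 634.4 -109 -18
```

```text
pos [ 635.7 -105.7   16.3] F [-0.1 -0.8 -1.7] clk 34.52 op 0.548
shift [-0.083 -0.034  0.857] turn [0.13 0.03 0.22]
```

Call:
move_arm --series "1 -0.08 -0.03 0.2 0.1 0 0.2; 1 0 0 0.3 0 0 0; 1 0 0 0.15 0 0 0; 1 0 0 0.03 0 0 0; 1 0 0 0 0 0 0; 1 0 0 0 0 0 0"

```text
clock: 35.28
eef_pos: [635.6, -109.5, -11.3]
tcp_rot: [3.139, 0.001, 1.571]
contact_force: [-0.3, -0.1, -2.0]
opening: 0.549
```

```bash
python3 go.py 634.4 -109 -18
```

```text
pos [ 635.6 -109.5  -11.3] F [-0.3 -0.1 -2. ] clk 35.27 op 0.549
shift [ 0.012 -0.031  0.168] turn [ 0.16  0.06 -0.01]
```

Call:
move_arm --series "1 0.01 -0.03 0.06 0.1 0 0; 1 0 0 0.05 0 0 0; 1 0 0 0.03 0 0 0; 1 0 0 0 0 0 0; 1 0 0 0 0 0 0"

```text
clock: 35.9
eef_pos: [634.6, -109.0, -16.8]
tcp_rot: [3.14, 0.001, 1.571]
contact_force: [-0.5, -0.7, -0.9]
opening: 0.546
```

Call:
move_arm --series "1 0 0 0.025 0 0 0; 1 0 0 0 0 0 0"

```text
clock: 36.15
eef_pos: [634.9, -109.1, -16.8]
tcp_rot: [3.139, 0.001, 1.571]
contact_force: [1.2, -0.2, -1.0]
opening: 0.547
```

Call:
move_arm --series "1 0 0 0.035 0 0 0; 1 0 0 0 0 0 0"

```text
clock: 36.4
eef_pos: [635.2, -109.2, -16.9]
tcp_rot: [3.139, 0.001, 1.571]
contact_force: [0.2, 0.5, -1.5]
opening: 0.545
```

Call:
move_arm --series "1 0 -0.01 0.045 0 0 0; 1 0 0 0.02 0 0 0"

```text
clock: 36.65
eef_pos: [635.5, -109.3, -17.0]
tcp_rot: [3.138, 0.001, 1.571]
contact_force: [-3.6, -0.1, 7.9]
opening: 0.549
```

Call:
move_arm --series "0.2 0 0 0 0 0 0; -0.05 0 0 0 0 0 0; -0.2 0 0 0 0 0 0; -0.35 0 0 0 0 0 0; -0.5 0 0 -0.1 0 0 0"

```text
clock: 37.28
eef_pos: [635.3, -109.3, -13.7]
tcp_rot: [3.138, 0.001, 1.571]
contact_force: [-0.6, -0.3, -0.3]
opening: 0.747
```

```bash
python3 go.py 480 268 90
```

```text
pos [ 635.3 -109.3  -13.7] F [-0.6 -0.3 -0.3] clk 37.27 op 0.747
shift [ 9.427 -3.875 -2.618] turn [ 0.18  0.08 -0.01]
```

Call:
move_arm --series "-1 0 0 -0.4 0 0 0; -1 0 0 -0.8 0 0 0; -1 0 0 -0.8 0 0 0; -1 0 0 -0.6 0 0 0; -1 0.4 -0.16 -0.1 0 0 0; -1 0.8 -0.33 -0.04 0 0 0; -1 0.9 -0.37 -0.04 0 0 0; -1 0.9 -0.37 -0.04 0 0 0; -1 0.9 -0.37 -0.04 0 0 0; -1 0.9 -0.37 -0.04 0 0 0; -1 0.9 -0.37 -0.04 0 0 0; -1 0.9 -0.37 0 0 0 0; -1 0.9 -0.37 0 0 0 0; -1 0.8 -0.32 0 0 0 0; -1 0.6 -0.2 0 0 0 0; -1 0.2 -0.05 0 0 0 0; -1 0 0 0 0 0 0; -1 0 0 0 0 0 0"

```text
clock: 39.52
eef_pos: [471.8, 271.5, 106.6]
tcp_rot: [-3.139, 0.003, 1.573]
contact_force: [0.4, -0.9, -0.1]
opening: 0.997
```

```bash
python3 go.py 485.6 298 20
python3 - <<'E'
from zoom import *
pw=np.load("w1p.npy",allow_pickle=True).item(); print("red1",at(pw,(199,143),42))
p,im=shot("wrist","pics/w12.png")
x0,y0,w,h=130,60,250,190
print(proj(p,[485.6,298,44]),proj(p,[388,280,42]))
ov(im,p,[(485.6,298,44,29),(388,280,42,22)],x0,y0,w,h,2,"pics/z12.png")
a=cv2.imread("pics/z12.png"); _,s=shot("scene"); _,d=shot("side")
b=np.vstack([cv2.resize(s[180:250,145:230],(280,190)),cv2.resize(d[160:230,170:255],(280,190))]); cv2.imwrite("pics/c12.png",np.hstack([a,b]))
E
```

```text
pos [471.8 271.5 106.6] F [ 0.4 -0.9 -0.1] clk 39.52 op 0.997
shift [0.668 0.352 2.162] turn [-0.15  0.16  0.1 ]
red1 [388.0880087  279.89388751  42.        ]
[277.48491067 163.8395138 ] [167.20649772 183.10497405]
```

View pics/c12.png

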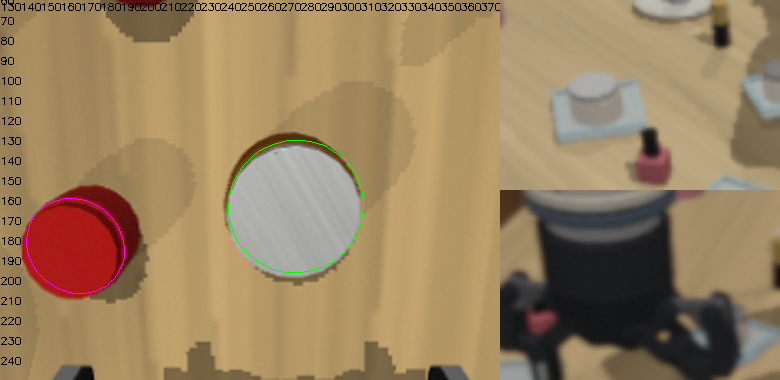

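Call:
move_arm --series "-1 0.3 0.17 0 0 0.1 0; -1 0.27 0.15 0.2 0 0 0; -1 0 0 0.7 0 0 0; -1 0 0 0.5 0 0 0; -1 0 0 0.1 0 0 0; -1 0 0 0 0 0 0; -1 0 0 0 0 0 0"

```text
clock: 40.55
eef_pos: [489.1, 298.0, 44.5]
tcp_rot: [3.141, -0.001, 1.57]
contact_force: [-0.2, 0.1, 0.2]
opening: 1.006
```

```bash
python3 go.py 485.5 296 -24
```

```text
pos [489.1 298.   44.5] F [-0.2  0.1  0.2] clk 40.55 op 1.006
shift [-0.052 -0.091  1.712] turn [ 0.02 -0.06 -0.03]
```

Call:
move_arm --series "-1 -0.05 -0.09 0.1 0 0 0; -1 0 0 0.4 0 0 0; -1 0 0 0.6 0 0 0; -1 0 0 0.3 0 0 0; -1 0 0 0.1 0 0 0; -1 0 0 0 0 0 0; -1 0 0 0 0 0 0"

```text
clock: 41.42
eef_pos: [486.4, 296.5, -17.1]
tcp_rot: [3.139, -0.003, 1.57]
contact_force: [-0.3, 0.1, 0.4]
opening: 0.998
```

```bash
python3 go.py 485.5 296 -24
```

```text
pos [486.4 296.5 -17.1] F [-0.3  0.1  0.4] clk 41.42 op 0.998
shift [-0.014 -0.024  0.172] turn [ 0.17 -0.16 -0.05]
```

Lower the last bit, close gently, lift.

Call:
move_arm --series "-1 -0.01 -0.03 0.15 0.1 -0.1 0; -1 0 0 0.02 0 0 0; -0.7 0 0 0 0 0 0; -0.55 0 0 0 0 0 0; -0.45 0 0 0 0 0 0; -0.3 0 0 0 0 0 0; 1 0 0 0 0 0 0; 1 0 0 0 0 0 0; 1 0 0 0 0 0 0; 1 0 0 0 0 0 0" --grip_force 35

```text
clock: 42.68
eef_pos: [485.9, 296.7, -22.8]
tcp_rot: [3.139, -0.002, 1.57]
contact_force: [-0.3, -0.4, 1.3]
opening: 0.704
```

Call:
move_arm --series "1 0 0 -0.1 0 0 0; 1 0 0 -0.4 0 0 0; 1 0 0 -0.6 0 0 0; 1 0 0 -0.6 0 0 0; 1 0 0 -0.3 0 0 0; 1 0 0 0 0 0 0; 1 0 0 0 0 0 0"

```text
clock: 43.55
eef_pos: [485.3, 296.1, 61.7]
tcp_rot: [3.139, -0.002, 1.57]
contact_force: [0.3, -0.6, -1.9]
opening: 0.713
```

```bash
python3 go.py 643 112.2 -20
```

```text
pos [485.3 296.1  61.7] F [ 0.3 -0.6 -1.9] clk 43.55 op 0.713
shift [-4.598  3.942  2.046] turn [ 0.16 -0.1  -0.05]
```

Call:
move_arm --series "1 -0.3 0.26 0 0 0 0; 1 -0.6 0.51 -0.02 0 0 0; 1 -0.8 0.69 -0.02 0 0 0; 1 -0.8 0.69 -0.02 0 0 0; 1 -0.8 0.69 0 0 0 0; 1 -0.6 0.51 0 0 0 0; 1 -0.4 0.34 0 0 0 0; 1 -0.1 0.1 0 0 0 0; 1 0 0 0 0 0 0; 1 0 0 0 0 0 0"

```text
clock: 44.8
eef_pos: [639.7, 108.8, 56.8]
tcp_rot: [-3.134, 0.002, 1.571]
contact_force: [0.5, 0.1, -1.3]
opening: 0.709
```

```bash
python3 go.py 643 112.2 -19
python3 - <<'E'
from h import *
p,im=shot("wrist","pics/w13.png")
o=im.copy()
for c,th,h in (((643,112.2),19.2,48),):
    P=[proj(p,[c[0]+h*1.4142*np.cos(np.radians(th+45+90*k)),c[1]+h*1.4142*np.sin(np.radians(th+45+90*k)),13]) for k in range(4)]
    cv2.polylines(o,[np.array(P).round().astype(int)],True,(0,0,255),1)
cv2.imwrite("pics/c13.png",o)
E
```

```text
pos [639.7 108.8  56.8] F [ 0.5  0.1 -1.3] clk 44.8 op 0.709
shift [0.088 0.098 1.893] turn [-0.43  0.11  0.02]
```

View pics/c13.png

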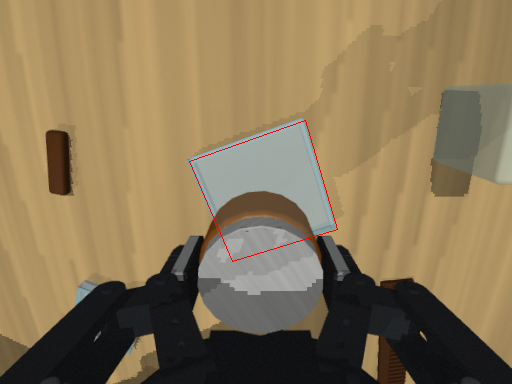

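Call:
move_arm --series "1 0.08 0.09 0 -0.4 0.1 0; 1 0 0 0.3 0 0 0; 1 0 0 0.6 0 0 0; 1 0 0 0.4 0 0 0; 1 0 0 0.1 0 0 0; 1 0 0 0 0 0 0; 1 0 0 0 0 0 0"

```text
clock: 45.72
eef_pos: [642.8, 114.7, -1.7]
tcp_rot: [3.141, -0.0, 1.574]
contact_force: [-0.9, 0.6, -1.9]
opening: 0.703
```

```bash
python3 go.py 643 112.2 -18.5
```

```text
pos [642.8 114.7  -1.7] F [-0.9  0.6 -1.9] clk 45.73 op 0.703
shift [-0.062  0.004  0.421] turn [ 0.03 -0.01  0.21]
```

Call:
move_arm --series "1 -0.06 0 0.1 0 0 0.2; 1 0 0 0.12 0 0 0; 1 0 0 0.08 0 0 0; 1 0 0 0 0 0 0; 1 0 0 0 0 0 0"

```text
clock: 46.35
eef_pos: [643.8, 112.1, -13.2]
tcp_rot: [3.139, -0.001, 1.57]
contact_force: [-0.8, -0.5, -2.6]
opening: 0.708
```

Call:
move_arm --series "1 0 0 0.06 0 0 0; 1 0 0 0.04 0 0 0; 1 0 0 0 0 0 0"

```text
clock: 46.72
eef_pos: [643.9, 112.2, -17.4]
tcp_rot: [3.139, -0.001, 1.57]
contact_force: [0.2, 0.1, -1.4]
opening: 0.705
```

Call:
move_arm --series "1 0 -0.01 0.045 0 0 0; 1 0 0 0.01 0 0 0"

```text
clock: 46.98
eef_pos: [643.8, 112.2, -18.8]
tcp_rot: [3.138, -0.001, 1.571]
contact_force: [-3.1, -0.5, 6.1]
opening: 0.706
```

Contact on the floor at the predicted height (−18.8). Release and rise.

Call:
move_arm --series "-0.2 0 0 0 0 0 0; -0.4 0 0 0 0 0 0; -0.55 0 0 0 0 0 0; -0.75 0 0 0 0 0 0; -1 0 0 0 0 0 0; -1 0 0 0 0 0 0"

```text
clock: 47.72
eef_pos: [644.4, 112.3, -18.7]
tcp_rot: [3.137, -0.001, 1.57]
contact_force: [-0.2, -0.1, 0.2]
opening: 1.0
```

Call:
move_arm --series "-1 0 0 -0.2 0 0 0; -1 0 0 -0.7 0 0 0; -1 0 0 -0.9 0 0 0; -1 0 0 -0.9 0 0 0; -1 0 0 -0.9 0 0 0; -1 -0.2 0 -0.9 0 0 0; -1 -0.5 0 -0.3 0 0 0; -1 -0.5 0 0 0 0 0; -1 -0.5 0 0 0 0 0; -1 0 0 0 0 0 0; -1 0 0 0 0 0 0"

```text
clock: 49.1
eef_pos: [641.1, 38.7, 177.9]
tcp_rot: [-3.141, -0.0, 1.569]
contact_force: [0.4, -0.0, 0.2]
opening: 0.997
```

Run:
```python
from h import *
s=r.sense(); print(s["clock"],s["eef_pos"],s["opening"],s["contact_force"])
_,a=shot("scene","pics/scene14.png"); _,b=shot("side","pics/side14.png"); _,c=shot("wrist","pics/wrist14.png")
o=np.hstack([cv2.resize(a[150:380,110:310],(400,460)),cv2.resize(c[:300,60:321],(400,460))]); cv2.imwrite("pics/c14.png",o)
```

```text
49.1 [641.10435414  38.66952531 177.88646712] 0.9972356616785806 [ 0.4394254  -0.03167881  0.22566445]
```

Run:
```python
from h import *
for n in("scene","side","wrist"):
    p=vision.camera_params(n); im=cv2.imread(f"pics/{n}14.png"); cp=p["position"]
    for k,(x,y,z0,h,R) in dict(L=(643,112,4,44,31),M=(635,-109,4,42,24),S=(486.5,-20,4,40,18),P=(444.5,-244,5,34,13)).items():
        d=np.array([cp[0]-x,cp[1]-y]); d=d/np.hypot(*d)*R
        t=proj(p,[x,y,z0+h]); b=proj(p,[x+d[0],y+d[1],z0+h*.4])
        f=lambda q: im[int(round(q[1])),int(round(q[0])),::-1].tolist() if 0<=q[0]<511 and 0<=q[1]<383 else None
        print(n,k,t.round(),"lid",f(t),"body",f(b))
m=cv2.imread("pics/scene0.png").astype(int);m2=cv2.imread("pics/scene14.png").astype(int)
for nm,(y,x) in dict(mirror=(slice(298,380),slice(250,302)),holder=(slice(135,195),slice(118,148))).items(): print(nm,abs(m-m2)[y,x].mean())
```

```text
scene L [217. 252.] lid [183, 183, 181] body [152, 146, 135]
scene M [173. 212.] lid [125, 124, 123] body [150, 144, 133]
scene S [230. 205.] lid [183, 183, 181] body [152, 146, 135]
scene P [199. 172.] lid [126, 126, 124] body [105, 105, 104]
side L [169. 223.] lid [152, 150, 149] body [128, 120, 110]
side M [200. 182.] lid [117, 115, 114] body [128, 120, 110]
side S [239. 204.] lid [152, 151, 149] body [128, 120, 109]
side P [269. 170.] lid [101, 99, 99] body [89, 87, 87]
wrist L [262. 107.] lid [177, 178, 175] body [161, 168, 161]
wrist M [256. 286.] lid [104, 104, 102] body [131, 123, 111]
wrist S [132. 222.] lid [179, 178, 176] body [89, 66, 47]
wrist P [130. 357.] lid [24, 26, 27] body [22, 22, 23]
mirror 1.097326454033771
holder 2.6392592592592594
```

```bash
python3 -c "
from rig import r
print(r.sign_off())"
```

```text
the job is handed in; nothing more can be done
None
```

I took the pile apart from the top down: balm pot into the dish, then the small, middle and large jars into the smallest, middle and largest tiers. The job was handed in at about 49 s of the 112 s allowed.

**Placement:** each item was lowered until it stopped at or within about 1 mm of the height I had worked out for its floor, then released. Pictures show the pot, the small jar and the middle jar standing upright in their places.

**Last checks:**
- **Large jar:** the last picture was refused because I had used all 16 views, so I never saw this jar in place. It touched down at the predicted height (-18.8 mm). The final images show lid-like grey at the predicted lid spot for all four items in the scene and side images. In the wrist image the balm pot's spot was hidden by the gripper.
- **Mirror and brush holder:** these image areas changed by only 1.1 and 2.6 grey levels on average between the first and last scene pictures, so they have not visibly moved.

**What went wrong or disagreed:**
- **Fingertip height:** in the pictures the fingertips sit about 30–35 mm higher than the reported TCP. My first grasp therefore closed on air above the pot and touched nothing. After that I worked from heights relative to each grasp.
- **Contact force:** setting down the small jar gave a brief 37.5 N at the wrist before I released it; the other set-downs read under 8 N.

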